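# Change the rivet press over to its largest die

### The job

Change the bench rivet press over to its largest die. Wind the handwheel up until the ram clears that die, click the turret round by its black knob, one die to a click, until the largest die stands locked under the ram, then wind the ram down until its nose bottoms in the die's cup. Leave the things lying round the press where they are.

Things in the scene. Friction and masses are not known exactly. Their poses are not given: they have to be found in the camera images.
- press: Grey cast bench rivet press, fixed, about 310x320 mm and 190 high; origin under it, x to its back. Turret axis at x -65 mm, spindle (ram, screw, handwheel) at x +35, column behind; roller fork at the front right. Multi-start screw: turning the wheel counter-clockwise from above raises wheel and ram together 7.64 mm per rad. While the nose is lower than a die's rim that die cannot pass it.
- turret (a joint): Turret angle (rad), counter-clockwise from above positive, no end stops. 0 (or any full turn): largest die under the ram. A sprung roller clicks into the plate's rim every 0.785 rad (45 degrees), pulls it into the nearest station and holds it; 0.35 Nm frees it. At the start it stands near -0.785, -1.57 or -2.36: one to three clicks, knob counter-clockwise, bring the largest die.
- turret_plate (a point): Centre of the top of the turret, a dark scalloped plate 240 mm wide at the press's front, 44 mm above the bench, turning with it. Eight upright steel cup dies stand on it, 45 degrees apart, 100 mm from its axis. Largest: 36 mm wide, 34 high, on the plate's own +x. Counter-clockwise from it: the smallest (14 wide, 16 high), then ever larger, up to 28 wide, 30 high.
- turret_knob (a point): Black fluted round knob on the turret's axis, 54 mm across, 32 mm high; this point is its centre, 156 mm above the bench. It turns with the turret. Under it only the slim hub (34 mm), then the dies, whose tops lie at most 78 mm above the bench. The arm's round boss begins 73 mm behind the axis, its top 140 mm above the bench.
- handwheel (a joint): Handwheel angle (rad), counter-clockwise from above positive. Wheel and ram rise 7.64 mm per rad with it. At 0 the ram's face is 70 mm above the bench; stroke -0.5 to 3.1 rad. It stays where it is left and takes 0.2 Nm to turn; at the start between -0.1 and 0.4.
- handwheel_centre (a point): Centre of the dark handwheel on the spindle axis, mid-height of its rim, 105 mm above the ram's face (about 175 mm above the bench at the start). 60 mm across, round rim 11 mm thick, three spokes; the hub's top is 15 mm above this point; the turret's axis 100 mm in front. The arm below has its top 142 mm above the bench. Rises and sinks with the ram.
- ram_face (a point): Centre of the flat lower end of the ram's nose, a steel rod 16 mm thick on the spindle axis under the press's arm, pointing down.
- big_die_rim (a point): Centre of the mouth of the largest die, level with its rim, 78 mm above the bench. The ram's face must be above this for the die to pass. Turns with the turret.
- big_die_floor (a point): Centre of the flat floor of the largest die's cup (23 mm wide, 7 mm deep), 71 mm above the bench: the ram's nose comes to rest on it (handwheel at about 0.13 rad). Turns with the turret.
- rivet_tin: Low round tin with a green lid, 65 mm across, 27 mm high, standing right of the press; origin in the middle of its underside. Leave alone.
- knee_joint: Flat steel knee-joint side bar, 26x200x12 mm, lying right of the press, length along its y; origin in the middle of its underside. Leave alone.
- strap_coil: Coil of white webbing strap, 62 mm across, 25 mm high, standing left of the press's column; origin in the middle of its underside. Leave alone.
- caliper: Steel caliper, 60x200x10 mm, length along its y, lying on the bench; origin in the middle of its underside. Leave alone.
- orthosis_cast: White plaster limb cast with leather cuffs, 79x198x74 mm, length along its y, lying on the bench; origin in the middle of its underside. Leave alone.

How it is judged:
By the outcome, as a careful person would: the job done as asked, in the order asked, and still so for the second after the job is handed in, with the robot touching nothing.
It also fails if it takes over 67 s, if anything falls off the work surface, if the arm or the gripper's body presses on something with over 40 N, if the wrist force passes 120 N, or if a joint passes its speed limit or range.

### The arm

A 6-joint arm with a two-finger parallel gripper is mounted at the origin on a cart in front of the work surface, level with it; the furniture and walls round the work are solid. World frame = base frame: x ahead of the robot, y to its left, z up, the work surface at z = 0. Lengths are in mm, angles in rad, forces in N, time in s.
With the tool pointing down it reaches from about 275 to 775 mm from the base axis. Payload 14.6 kg.
Tool frame: the origin (TCP) lies at the very end of the fingers, on their centre line; the grasp point (between the pads) lies 19 mm behind it (grip_point_offset is the z of the grasp point in the tool frame, in mm); z points along the fingers, y is the line along which they close (so a half turn about z gives the same grasp; the last joint's range is limited). The gripper opens to 85 mm and grips with 20 to 120 N. Pads are 22 mm wide; open, the fingers measure 114 mm over their backs; the gripper's body (76 mm by 85 mm) begins 54 mm behind the grasp point. The pads swing forward as they close: fully open they stand 13 mm farther back than shut.
Start: joints at [0.948, 0.263, -0.048, 1.259, 0, 1.415], TCP at [236.74, 468.596, 231.278] pointing down, gripper open.
Joint ranges: [-2.65, 2.65], [-0.89, 1.7], [-1.18, 1.37], [-2.13, 2.11], [-1.35, 1.29], [-3.14, 3.14]. Speed limits (rad/s): [1.89, 1.89, 2.57, 2.79, 3.14, 3.14].

### API

Orientations are given as a rotation vector (axis times angle).
In Python, from cell import state, read_camera, get_calibration, hand_in, search_frame, silhouettes, pinpoint, grip_point_offset gives the robot as it stands.
- The arm moves only by the tool carry_out, never from a script. Its argument "targets" is text: rows parted by semicolons, each of 4 numbers parted by spaces: the shift along the tool's x, y, z in cm, then the turn about the tool's z in rad. In form: dx dy dz roll; .... A call has 1 to 20 rows; each row shifts and turns the commanded pose from where the row before left it, along the tool's axes as they then stand; what a row does not reach is not made up. A row lasts 1/12 s, in which the tool goes at most 41.7 mm and 7.16 degrees, less where a joint would pass 70% of its speed; a pose out of reach is approached as far as the arm can. A call with a gripper value outside its range is refused whole. "claw" is the opening, from 0 (shut) to 1 (fully open), set as the call begins (left out, the last holds). The fingers move at their own pace and stop on an object; "squeeze" is the grip in N (left out, the last holds). Time passes only in rows, so rows that do not move let the fingers close. It gives the time, the measured TCP pose, the force, the opening and the grip force at its end, in the units of the state.
- state(): the state, without advancing time (a new reading comes with each control period).
- read_camera(name): name is "side" or "top" or "wrist"; returns (picture, depth): 480x640x3 uint8, red, green, blue; 480x640 float32, mm along the optical axis (not along the pixel's ray), 0 where there is no reading.
- get_calibration(name): a dict with "intrinsics" (3x3 intrinsics, pixels), "k1" (the pictures are not rectified: a ray, as slopes to the right and down, at radius r is drawn at 1 + k1 r^2 times it, then the intrinsics apply), "cam_to_world" (4x4, takes a point from camera to world coordinates). Camera axes: x right, y down, z forward; pixel columns grow to the right and rows downward; lengths in mm; the calibration is good to about 2 mm. A picture is of the moment at which its call begins: read the wrist's pose just before it. get_calibration takes no time and is no camera call; for the wrist camera it gives the pose at the moment of the call.
- hand_in(): hands the job in; it is judged then, once.
Trained networks look in the newest picture that a camera, given by its name, has taken for a name from the list of things; names that differ only in an ending like _2 or _b are one class to them, and where a whole thing is asked for, a point or a joint stands for the part that bears it (a point fixed in the world has none). Each returns a list of dicts, best first, with "score" (0 to 1); they miss things now and then, are a little off and sometimes report something else, mostly with a low value. They report only what shows in the picture. A call takes as long as a camera call.
- search_frame(query, camera): "box" ([centre column, centre row, width, height] in pixels, round what is visible of it).
- silhouettes(query, camera): "region" (480x640 bool, what is visible of it) and "box" ([centre column, centre row, width, height] in pixels, round what is visible of it).
- pinpoint(query, camera): "location" ([column, row] in pixels: a listed point, or the origin of a listed thing).
The state is a dict: "time": time; "q": joint angles; "joint_vel": joint speeds; "joint_torque": joint torques, N m; "ee_pos": TCP position; "ee_rot": TCP orientation; "contact_force": force on the tool from outside, world axes, zero at the start; "torque": the same for the moment, N m; "finger_gap": finger opening in mm; "finger_force": force on a finger pad.
Only numpy, scipy, OpenCV 4.12 (cv2) and the standard library are available. Lean on these libraries where they do the work, as an engineer would, in place of code of your own. Each camera call takes 0.05 s, during which the arm holds its last target. There are 200 camera calls.

## Working session

There is one attempt and no reset: what is moved stays moved. The work goes in short steps, Python scripts to look and compute and a tool call to move; the robot and the scene stay as the last step left them, time stands still between calls to the robot, and variables do not carry over. Pictures are saved under pics/ and viewed, at most 10 in all, crops included, and the job is handed in when it is done.

Besides the shell and the picture viewer there is one more tool, called after ">>>" as a command line: name --argument value ..., lists and objects as JSON in quotes. carry_out: Moves the arm, as the interface text tells. Its arguments: {"type":"object","properties":{"targets":{"type":"string"},"claw":{"type":"number"},"squeeze":{"type":"number"}},"required":["targets"]}

```bash
mkdir -p pics; cat > h.py <<'E'
import numpy as np, cv2
from cell import *
from scipy.spatial.transform import Rotation as R
def ray(cam,uv):
    c=get_calibration(cam);K=np.array(c["intrinsics"]);T=np.array(c["cam_to_world"])
    d=np.array([(uv[0]-K[0,2])/K[0,0],(uv[1]-K[1,2])/K[1,1]]);k=c["k1"];s=d.copy()
    for _ in range(20): s=d/(1+k*(s@s))
    return T[:3,3],T[:3,:3]@np.array([s[0],s[1],1])
def atz(cam,uv,z):
    o,d=ray(cam,uv);return o+d*(z-o[2])/d[2]
def proj(cam,P):
    c=get_calibration(cam);K=np.array(c["intrinsics"]);T=np.array(c["cam_to_world"])
    p=T[:3,:3].T@(np.array(P)-T[:3,3]);s=p[:2]/p[2];s=s*(1+c["k1"]*(s@s))
    return np.array([K[0,0]*s[0]+K[0,2],K[1,1]*s[1]+K[1,2]])
def snap(cam,name):
    p,d=read_camera(cam);cv2.imwrite(f"pics/{name}.png",p[:,:,::-1]);return p,d
E
python3 - <<'E'
from h import *
s=state();print(s["time"],R.from_rotvec(s["ee_rot"]).as_matrix().round(2).tolist(),s["finger_gap"],grip_point_offset)
Z={"turret_knob":156,"turret_plate":44,"handwheel_centre":175,"big_die_rim":78,"big_die_floor":71,"ram_face":70,"press":0}
for cam in("top","side"):
    p,d=snap(cam,cam+"0")
    for q,z in Z.items():
        for r in pinpoint(q,cam)[:2]: print(cam,q,round(r["score"],2),np.round(r["location"]),atz(cam,r["location"],z).round(1))
E
```

```text
0.0 [[-0.89, 0.45, -0.0], [0.45, 0.89, -0.0], [0.0, -0.0, -1.0]] 85.8318082691219 -18.700000000000003
top turret_plate 0.56 [229. 282.] [ 451.7 -128.7   44. ]
top handwheel_centre 0.91 [246. 232.] [ 530.4 -184.4  175. ]
top handwheel_centre 0.52 [233. 330.] [ 356.5 -161.8  175. ]
top big_die_rim 0.93 [233. 331.] [ 353.8 -142.9   78. ]
top big_die_floor 0.6 [230. 329.] [ 356.1 -136.8   71. ]
top press 0.61 [251. 261.] [ 496.6 -166.7    0. ]
top press 0.25 [430. 300.] [ 407.4 -538.4    0. ]
side turret_knob 0.57 [375. 263.] [ 449.  -140.4  156. ]
side turret_knob 0.22 [350. 283.] [492.4 -69.3 156. ]
side turret_plate 0.95 [375. 326.] [ 444.8 -119.5   44. ]
side handwheel_centre 0.76 [328. 246.] [ 528.2 -168.1  175. ]
side handwheel_centre 0.58 [428. 302.] [388.6  15.7 175. ]
side big_die_rim 0.96 [428. 303.] [ 350.8 -139.5   78. ]
side big_die_rim 0.67 [375. 266.] [ 433.5 -285.4   78. ]
side big_die_floor 0.63 [428. 305.] [ 349.9 -142.8   71. ]
side big_die_floor 0.57 [374. 246.] [ 425.6 -398.8   71. ]
side ram_face 0.94 [330. 290.] [ 524.  -198.7   70. ]
side press 0.59 [343. 330.] [ 500.  -168.4   -0. ]
side press 0.54 [428. 304.] [ 321.4 -264.6   -0. ]
```

View pics/top0.png

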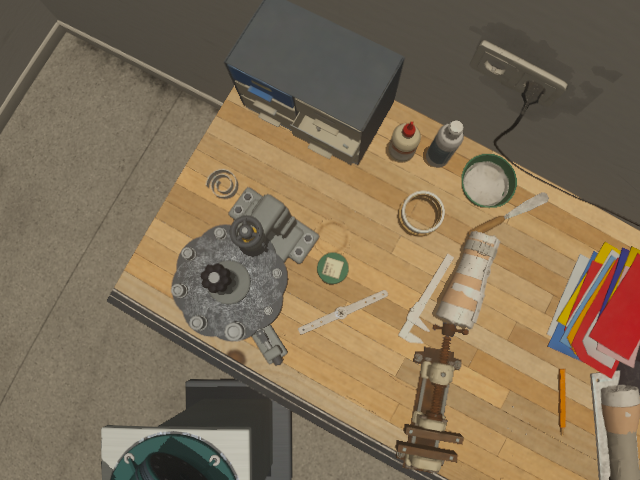

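View pics/side0.png

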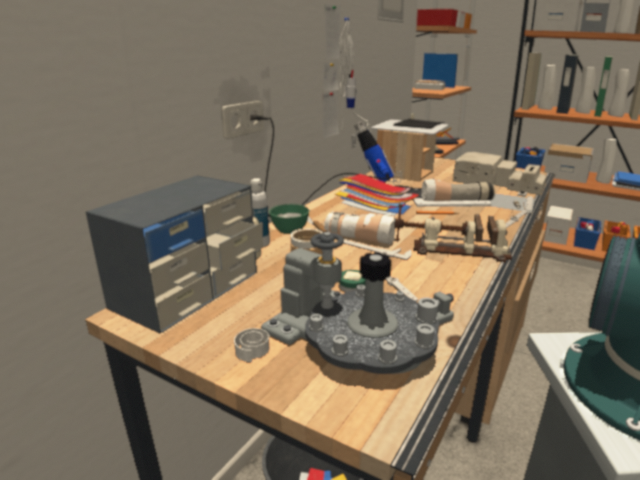

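Top view: knob at about (217,278), handwheel (246,233), largest die (233,331) at the front. That is three clicks away. Side view: knob (375,263), wheel (327,243). I'll triangulate next.

```bash
python3 - <<'E'
from h import *
pt,dt=read_camera("top");
def tri(a,b):
    (o1,d1),(o2,d2)=ray("top",a),ray("side",b)
    d1=d1/np.linalg.norm(d1);d2=d2/np.linalg.norm(d2)
    A=sum(np.eye(3)-np.outer(d,d) for d in(d1,d2));bb=sum((np.eye(3)-np.outer(d,d))@o for o,d in((o1,d1),(o2,d2)))
    return np.linalg.solve(A,bb)
print("knobtop",atz("top",(216,278),172),tri((216,278),(375,257)))
print("wheel",tri((246,232),(328,246)))
c=get_calibration("top")
print("cam",np.array(c["cam_to_world"]).round(2).tolist(), c["k1"])
# depth-based point clouds
K=np.array(c["intrinsics"]);T=np.array(c["cam_to_world"])
vv,uu=np.mgrid[180:370,150:330]
und=cv2.undistortPoints(np.stack([uu,vv],-1).reshape(-1,1,2).astype(float),K,np.array([c["k1"],0,0,0])).reshape(-1,2)
z=dt[180:370,150:330].ravel();P=np.c_[und*z[:,None],z]@T[:3,:3].T+T[:3,3]
P=P[z>0];np.save("P.npy",P)
def near(x,y,r,z0,z1):
    m=(np.hypot(P[:,0]-x,P[:,1]-y)<r)&(P[:,2]>z0)&(P[:,2]<z1);Q=P[m]
    if len(Q)<4: return len(Q)
    (cx,cy),rr=cv2.minEnclosingCircle(Q[:,:2].astype(np.float32));return len(Q),np.round([cx,cy,rr],1),Q.mean(0).round(1),Q[:,2].max().round(1)
print("knob",near(450,-125,60,165,185)); print("wheel",near(530,-182,45,165,200))
print("plate",near(450,-130,140,35,52))
print("bigdie",near(354,-142,30,70,85))
E
```

```text
knobtop [ 449.63186461 -130.78958879  172.        ] [ 449.71003644 -130.82256571  172.10018879]
wheel [ 530.38261641 -184.0663164   168.102093  ]
cam [[-0.02, -0.99, 0.15, 379.08], [-1.0, 0.02, 0.03, -347.77], [-0.03, -0.15, -0.99, 1112.55], [0.0, 0.0, 0.0, 1.0]] -0.12415021501898446
knob (600, array([ 451.5, -126.1,   26.7]), array([ 451.1, -127.5,  170.7]), np.float64(177.4))
wheel (736, array([ 532.9, -185.3,   29.9]), array([ 532.1, -185.9,  181.4]), np.float64(193.0))
plate (7577, array([ 448.2, -140.3,  133.6]), array([ 444.3, -131.1,   43.4]), np.float64(52.0))
bigdie (198, array([ 352.2, -143. ,   17.6]), array([ 352.7, -143. ,   75.2]), np.float64(81.5))
```

```bash
python3 - <<'E'
from h import *
P=np.load("P.npy");a=np.radians(-34.5);u=np.array([np.cos(a),np.sin(a)]);v=np.array([-u[1],u[0]])
Q=P[:,:2]-[532,-184.5];X=Q@u;Y=Q@v
for x0 in range(-70,130,20):
    print(x0,[ (int(np.max(P[m,2])) if (m:=(X>x0)&(X<x0+20)&(Y>y0)&(Y<y0+20)).sum()>2 else -1) for y0 in range(-80,80,20)])
s=state()
# moves to wheel
p=np.array(s["ee_pos"]);Rm=R.from_rotvec(s["ee_rot"]).as_matrix()
t=np.array([532,-184.5,240]);print(p,(Rm.T@(t-p)).round(1))
print(silhouettes("handwheel","top")[0]["box"] if silhouettes("handwheel","top") else None)
E
```

```text
-70 [47, 47, 53, 57, 58, 57, 47, 48]
-50 [65, 48, 47, 49, 49, 48, 48, 68]
-30 [64, 48, 182, 185, 184, 183, 46, 68]
-10 [45, 48, 184, 192, 193, 183, 45, 47]
10 [28, 28, 183, 187, 188, 183, 24, 25]
30 [27, 71, 136, 178, 138, 131, 24, 27]
50 [29, 73, 137, 139, 139, 128, 27, 27]
70 [27, 72, 134, 138, 138, 128, 23, 28]
90 [3, 4, 7, 3, 2, 3, 4, 4]
110 [3, 3, 2, 3, 2, 4, 3, 4]
[236.70658563 468.59449824 231.28238505] [-558.  -449.8   -8.7]
[244.5, 233.5, 32.4, 31.0]
```

>>> carry_out --targets "-2.8 -2.25 0 0;-2.8 -2.25 0 0;-2.8 -2.25 0 0;-2.8 -2.25 0 0;-2.8 -2.25 0 0;-2.8 -2.25 0 0;-2.8 -2.25 0 0;-2.8 -2.25 0 0;-2.8 -2.25 0 0;-2.8 -2.25 0 0;-2.8 -2.25 0 0;-2.8 -2.25 0 0;-2.8 -2.25 0 0;-2.8 -2.25 0 0;-2.8 -2.25 0 0;-2.8 -2.25 0 0;-2.8 -2.25 0 0;-2.8 -2.25 0 0;-2.8 -2.25 0 0;-2.8 -2.25 0 0" --claw 1

```text
time: 2.62
ee_pos: [534.0, -187.5, 231.3]
ee_rot: [0.729, 3.056, 0.0]
contact_force: [0.9, 0.8, -0.9]
finger_gap: 85.6
finger_force: 0.0
```

>>> carry_out --targets "0 0 0 0.12;0 0 0 0.12;0 0 0 0.12;0 0 0 0.12;0 0 0 0.12;0 0 0 0.12;0 0 0 0.12;0 0 0 0;0 0 0 0"

```text
time: 3.37
ee_pos: [533.7, -185.6, 231.3]
ee_rot: [1.906, 2.497, -0.0]
contact_force: [0.6, -0.0, 0.3]
finger_gap: 85.5
finger_force: 0.0
```

```bash
cat >> h.py <<'E'
def go(t):
    s=state();p=np.array(s["ee_pos"]);Rm=R.from_rotvec(s["ee_rot"]).as_matrix()
    print("t",round(s["time"],2),"p",p.round(1),"ydir",np.degrees(np.arctan2(Rm[1,1],Rm[0,1])).round(1),"q6",round(s["q"][5],2),"F",np.round(s["contact_force"],1),"M",np.round(s["torque"],2),"gap",round(s["finger_gap"],1),"shift",(Rm.T@(np.array(t)-p)).round(1))
E
python3 - <<'E'
from h import *
go([532,-184.5,157])
p,d=snap("wrist","w1")
for q,z in(("handwheel_centre",177),("turret_knob",156)):
    for r in pinpoint(q,"wrist")[:2]: print(q,round(r["score"],2),np.round(r["location"]),atz("wrist",r["location"],z).round(1))
c=get_calibration("wrist");K=np.array(c["intrinsics"]);T=np.array(c["cam_to_world"])
vv,uu=np.mgrid[0:480,0:640]
und=cv2.undistortPoints(np.stack([uu,vv],-1).reshape(-1,1,2).astype(float),K,np.array([c["k1"],0,0,0])).reshape(-1,2)
z=d.ravel();P=(np.c_[und*z[:,None],z]@T[:3,:3].T+T[:3,3])[z>0]
for n,x,y,r,z0,z1 in(("wheel",532,-184.5,45,165,188),("knob",450.5,-128.5,40,164,180)):
    m=(np.hypot(P[:,0]-x,P[:,1]-y)<r)&(P[:,2]>z0)&(P[:,2]<z1);Q=P[m]
    if len(Q)>5: print(n,len(Q),cv2.minEnclosingCircle(Q[:,:2].astype(np.float32)),np.percentile(Q[:,2],[5,50,95]))
E
```

```text
t 3.37 p [ 533.7 -185.6  231.3] ydir 15.3 q6 0.83 F [ 0.6 -0.   0.3] M [-0.03 -0.04  0.02] gap 85.5 shift [ 1.5 -1.3 74.3]
handwheel_centre 0.56 [319. 269.] [ 531.9 -185.8  177. ]
turret_knob 0.72 [200. 115.] [ 451.8 -127.2  156. ]
wheel 7920 ((532.9132080078125, -183.9657440185547), 29.990934371948242) [178.23501183 182.20833703 187.14271201]
knob 8805 ((452.04461669921875, -125.13632202148438), 27.133121490478516) [169.82365873 172.06230381 174.15881629]
```

View pics/w1.png

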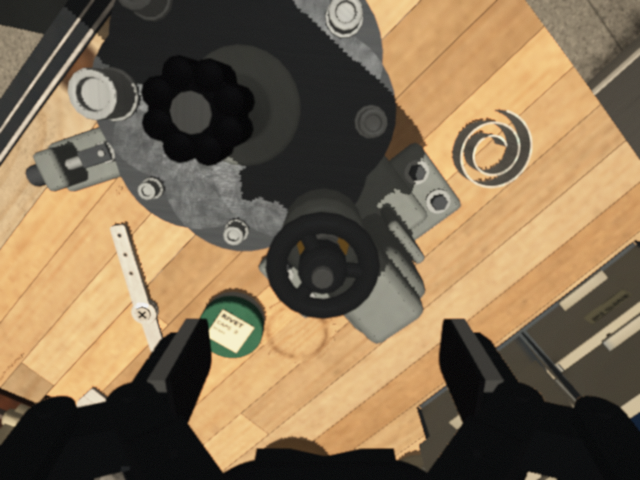

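>>> carry_out --targets "0.1 -0.1 1.2 0;0 0 1.2 0;0 0 1.2 0;0 0 1.2 0;0 0 1.2 0;0 0 1 0;0 0 0.7 0;0 0 0 0;0 0 0 0"

```text
time: 4.27
ee_pos: [532.4, -184.8, 154.4]
ee_rot: [-1.91, -2.494, 0.0]
contact_force: [0.0, -0.3, -0.5]
finger_gap: 85.4
finger_force: 0.0
```

>>> carry_out --targets "0 0 0 0;0 0 0 0;0 0 0 0;0 0 0 0;0 0 0 0;0 0 0 0;0 0 0 0;0 0 0 0" --claw 0 --squeeze 40

```text
time: 4.93
ee_pos: [532.3, -185.2, 155.2]
ee_rot: [1.911, 2.493, -0.001]
contact_force: [-5.7, -0.5, 9.1]
finger_gap: 57.5
finger_force: 40.9
```

```bash
python3 -c "
from h import *
go([532.5,-184.8,157])"
```

```text
t 4.93 p [ 532.3 -185.2  155.2] ydir 15.1 q6 0.83 F [-5.7 -0.5  9.1] M [-0.14  0.88 -0.11] gap 57.5 shift [ 0.3  0.3 -1.8]
```

>>> carry_out --targets "0 0 -0.09 -0.12;0 0 -0.09 -0.12;0 0 -0.09 -0.12;0 0 -0.09 -0.12;0 0 0 0"

```text
time: 5.35
ee_pos: [532.2, -185.2, 159.0]
ee_rot: [1.252, 2.881, -0.002]
contact_force: [-5.4, -1.2, 8.1]
finger_gap: 57.9
finger_force: 41.0
```

```bash
python3 -c "
from h import *
go([532.5,-184.8,157])"
```

```text
t 5.35 p [ 532.2 -185.2  159. ] ydir 43.0 q6 0.34 F [-5.4 -1.2  8.1] M [-0.15  1.07 -0.06] gap 57.9 shift [0.1 0.5 2. ]
```

>>> carry_out --targets "0 0 -0.09 -0.12;0 0 -0.09 -0.12;0 0 -0.09 -0.12;0 0 -0.09 -0.12;0 0 -0.09 -0.12;0 0 -0.09 -0.12;0 0 -0.09 -0.12;0 0 -0.09 -0.12;0 0 -0.09 -0.12;0 0 0 0;0 0 0 0"

```text
time: 6.27
ee_pos: [532.1, -185.5, 167.1]
ee_rot: [0.396, -3.116, 0.003]
contact_force: [-7.4, -3.6, 11.5]
finger_gap: 57.7
finger_force: 41.2
```

>>> carry_out --targets "0 0 0 0;0 0 0 0;0 0 0 0;0 0 0 0;0 0 0 0;0 0 0 0" --claw 1

```text
time: 6.77
ee_pos: [532.5, -184.8, 165.9]
ee_rot: [0.395, -3.117, -0.0]
contact_force: [0.4, 0.5, -0.7]
finger_gap: 85.3
finger_force: 0.0
```

>>> carry_out --targets "0 0 -1 0;0 0 -1.5 0;0 0 -1.5 0;0 0 -1.5 0;0 0 -1 0;0 0 0 0;0 0 0 0"

```text
time: 7.35
ee_pos: [532.6, -184.9, 230.9]
ee_rot: [-0.395, 3.116, -0.0]
contact_force: [0.3, 0.5, -1.0]
finger_gap: 85.3
finger_force: 0.0
```

```bash
cat >> h.py <<'E'
def meas():
    p,d=read_camera("wrist")
    c=get_calibration("wrist");K=np.array(c["intrinsics"]);T=np.array(c["cam_to_world"])
    vv,uu=np.mgrid[0:480,0:640]
    und=cv2.undistortPoints(np.stack([uu,vv],-1).reshape(-1,1,2).astype(float),K,np.array([c["k1"],0,0,0])).reshape(-1,2)
    z=d.ravel();P=(np.c_[und*z[:,None],z]@T[:3,:3].T+T[:3,3])[z>0]
    for n,x,y,r,z0,z1 in(("wheel",532.5,-184.8,33,165,230),("hub",532.5,-184.8,5,165,230),("knob",452,-126.5,40,164,180)):
        m=(np.hypot(P[:,0]-x,P[:,1]-y)<r)&(P[:,2]>z0)&(P[:,2]<z1);Q=P[m]
        if len(Q)>5: print(n,len(Q),cv2.minEnclosingCircle(Q[:,:2].astype(np.float32)),np.percentile(Q[:,2],[5,50,95]).round(1))
    return p
E
python3 -c "
from h import *
go([452,-126.5,240]);meas()
p,d=snap('side','s1')
for q in('ram_face','handwheel_centre'):
  for r in pinpoint(q,'side')[:1]:
    print(q,r); print([ (z,proj('side',[532.5,-184.8,z]).round(1).tolist()) for z in (70,80,90,175,185,195)])
cv2.imwrite('pics/s1c.png',cv2.resize(p[200:380,270:470,::-1],None,fx=4,fy=3.3))
"
```

```text
t 7.35 p [ 532.6 -184.9  230.9] ydir 104.5 q6 -0.73 F [ 0.3  0.5 -1. ] M [-0.01 -0.01  0.04] gap 85.3 shift [63.5 76.7 -9.2]
wheel 9468 ((532.2568359375, -184.12628173828125), 29.945629119873047) [189.4 193.8 200. ]
hub 383 ((532.4918823242188, -184.7666015625), 4.987121105194092) [199.4 203.7 204.8]
knob 8318 ((451.45849609375, -125.68193817138672), 26.896818161010742) [169.3 171.7 173.9]
ram_face {'location': [331.0, 282.2], 'score': 0.56}
[(70, [325.9, 293.7]), (80, [325.9, 289.0]), (90, [325.9, 284.3]), (175, [325.8, 242.1]), (185, [325.8, 236.9]), (195, [325.8, 231.7])]
handwheel_centre {'location': [330.3, 233.8], 'score': 0.72}
[(70, [325.9, 293.7]), (80, [325.9, 289.0]), (90, [325.9, 284.3]), (175, [325.8, 242.1]), (185, [325.8, 236.9]), (195, [325.8, 231.7])]
```

View pics/s1c.png

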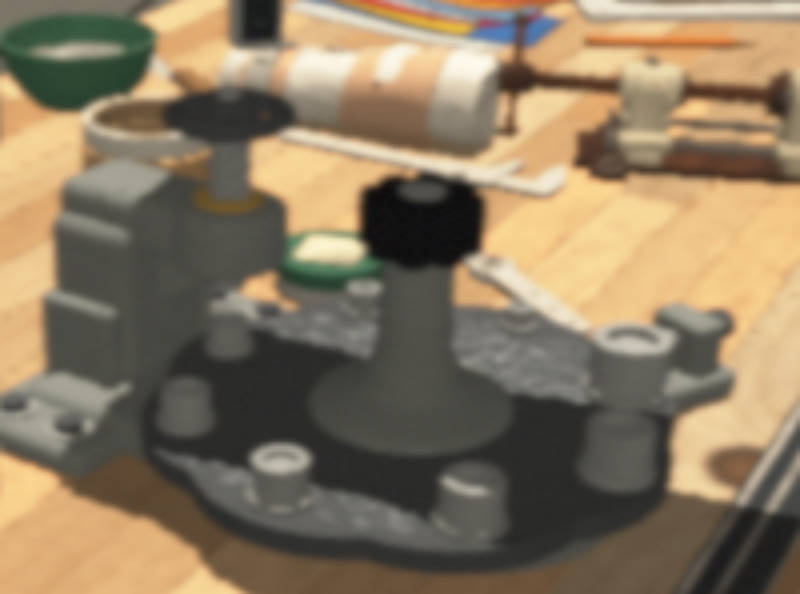

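>>> carry_out --targets "1.59 1.92 0 0;1.59 1.92 0 0;1.59 1.92 0 0;1.59 1.92 0 0;0 0 0 0.11;0 0 0 0.11;0 0 0 0.11;0 0 0 0.11;0 0 0 0.11;0 0 0 0.11;0 0 0 0.11;0 0 0 0.11;0 0 0 0;0 0 0 0"

```text
time: 8.72
ee_pos: [451.5, -126.3, 230.6]
ee_rot: [-0.965, -2.989, -0.0]
contact_force: [-0.6, -0.5, -0.2]
finger_gap: 85.3
finger_force: 0.0
```

```bash
python3 -c "
from h import *
go([451.8,-126.3,138]);meas()"
```

```text
t 8.72 p [ 451.5 -126.3  230.6] ydir 54.2 q6 0.18 F [-0.6 -0.5 -0.2] M [-0.03  0.02 -0.02] gap 85.3 shift [-0.3  0.2 92.6]
wheel 4834 ((532.55322265625, -183.62315368652344), 30.033937454223633) [187.8 193.8 199.9]
hub 134 ((531.9984741210938, -184.59535217285156), 4.88227653503418) [198.8 203.8 204.9]
knob 6516 ((451.7569580078125, -125.36778259277344), 26.878419876098633) [169.1 172.  174.1]
```

>>> carry_out --targets "0 0.03 1.5 0;0 0 1.5 0;0 0 1.5 0;0 0 1.5 0;0 0 1.5 0;0 0 1.2 0;0 0 0.5 0;0 0 0 0;0 0 0 0"

```text
time: 9.52
ee_pos: [451.9, -126.2, 139.3]
ee_rot: [0.968, 2.989, -0.0]
contact_force: [-0.4, -0.9, 0.6]
finger_gap: 85.5
finger_force: 0.0
```

>>> carry_out --targets "0 0 0 0;0 0 0 0;0 0 0 0;0 0 0 0;0 0 0 0;0 0 0 0;0 0 0 0;0 0 0 0" --claw 0 --squeeze 60

```text
time: 10.18
ee_pos: [451.6, -127.2, 140.0]
ee_rot: [0.97, 2.987, -0.004]
contact_force: [-8.0, -6.3, 12.5]
finger_gap: 53.0
finger_force: 61.1
```

```bash
python3 -c "
from h import *
go([451.8,-126.3,138])"
```

```text
t 10.18 p [ 451.6 -127.2  140. ] ydir 54.0 q6 0.18 F [-8.  -6.3 12.5] M [-1.31  1.65  0.06] gap 53.0 shift [0.4 0.8 2. ]
```

>>> carry_out --targets "0 0 0 -0.1;0 0 0 -0.1;0 0 0 -0.1;0 0 0 -0.1;0 0 0 -0.1;0 0 0 -0.1;0 0 0 -0.1;0 0 0 -0.085;0 0 0 0;0 0 0 0"

```text
time: 11.02
ee_pos: [451.7, -126.9, 140.0]
ee_rot: [-0.247, 3.132, -0.003]
contact_force: [-6.9, -3.8, 12.7]
finger_gap: 52.4
finger_force: 61.2
```

```bash
python3 -c "
from h import *
go([451.8,-126.3,138])
read_camera('top')
for r in pinpoint('big_die_rim','top')[:2]: 
  w=atz('top',r['location'],78)-[451.8,-126.3,0]; print(r,w,np.degrees(np.arctan2(w[1],w[0]))+35.9)"
```

```text
t 11.02 p [ 451.7 -126.9  140. ] ydir 99.0 q6 -0.6 F [-6.9 -3.8 12.7] M [-0.77  1.33  0.06] gap 52.4 shift [-0.2  0.6  2. ]
```

>>> carry_out --targets "0 0 0 -0.1;0 0 0 -0.1;0 0 0 -0.1;0 0 0 -0.1;0 0 0 -0.1;0 0 0 -0.1;0 0 0 -0.1;0 0 0 -0.085;0 0 0 0;0 0 0 0"

```text
time: 11.95
ee_pos: [451.6, -126.6, 140.0]
ee_rot: [1.426, -2.798, 0.002]
contact_force: [-7.3, -1.0, 14.2]
finger_gap: 52.5
finger_force: 61.4
```

>>> carry_out --targets "0 0 0 -0.1;0 0 0 -0.1;0 0 0 -0.1;0 0 0 -0.1;0 0 0 -0.1;0 0 0 -0.1;0 0 0 -0.1;0 0 0 -0.085;0 0 0 0;0 0 0 0"

```text
time: 12.78
ee_pos: [451.3, -126.5, 140.0]
ee_rot: [2.388, -2.04, 0.001]
contact_force: [-10.4, -2.1, 15.4]
finger_gap: 53.2
finger_force: 61.6
```

```bash
python3 -c "
from h import *
go([451.8,-126.3,138])"
```

```text
t 12.78 p [ 451.3 -126.5  140. ] ydir -171.0 q6 -2.17 F [-10.4  -2.1  15.4] M [-0.25  1.54  0.06] gap 53.2 shift [-0.2 -0.5  2. ]
```

>>> carry_out --targets "0 0 0 0;0 0 0 0;0 0 0 0;0 0 0 0;0 0 0 0;0 0 0 0" --claw 1

```text
time: 13.28
ee_pos: [451.9, -126.1, 139.0]
ee_rot: [-2.388, 2.041, 0.0]
contact_force: [0.1, 0.2, 0.0]
finger_gap: 85.2
finger_force: 0.0
```

>>> carry_out --targets "0 0 -1 0;0 0 -1.5 0;0 0 -1.5 0;0 0 -1.5 0;0 0 -1.5 0;0 0 -1.5 0;0 0 -0.7 0;0 0 0 0;0 0 0 0"

```text
time: 14.03
ee_pos: [451.9, -126.1, 230.6]
ee_rot: [-2.388, 2.041, -0.0]
contact_force: [-0.9, -0.8, -0.4]
finger_gap: 85.5
finger_force: 0.0
```

```bash
python3 -c "
from h import *
go([532.5,-184.8,240]);p=meas();cv2.imwrite('pics/w2.png',p[:,:,::-1])
p,d=snap('side','s2')
cv2.imwrite('pics/s2c.png',cv2.resize(p[200:380,270:470,::-1],None,fx=4,fy=3.3))
for r in pinpoint('big_die_rim','side')[:2]: print(r,atz('side',r['location'],78))
"
```

```text
t 14.03 p [ 451.9 -126.1  230.6] ydir -171.0 q6 -2.17 F [-0.9 -0.8 -0.4] M [-0.03 -0.05  0.02] gap 85.5 shift [ 70.5 -70.5  -9.4]
wheel 12796 ((532.4725341796875, -184.13755798339844), 29.963878631591797) [190.  193.9 200.4]
hub 534 ((532.4818725585938, -184.77574157714844), 4.978830337524414) [199.6 203.8 205. ]
knob 6513 ((452.0543212890625, -125.84114074707031), 26.983858108520508) [169.  171.9 174. ]
{'location': [331.0, 292.0], 'score': 0.8} [ 522.94912858 -177.38152763   78.        ]
```

View pics/s2c.png

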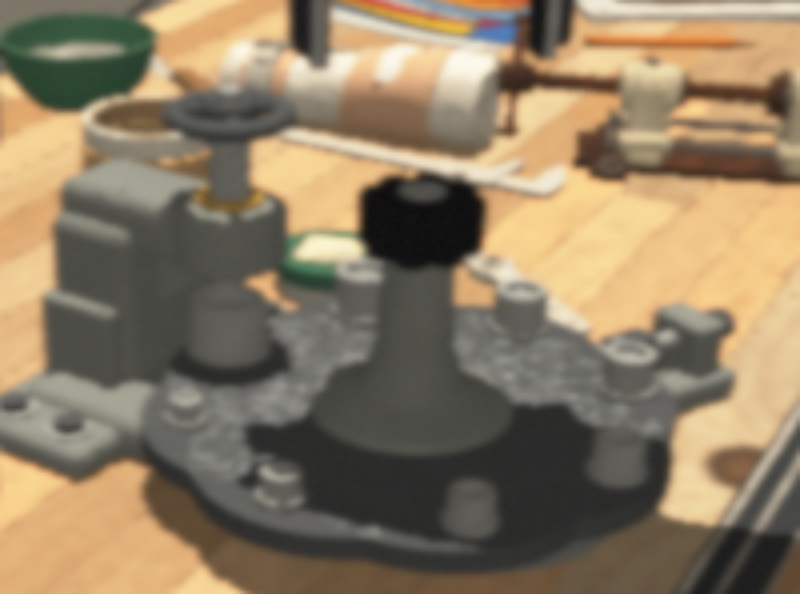

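View pics/w2.png

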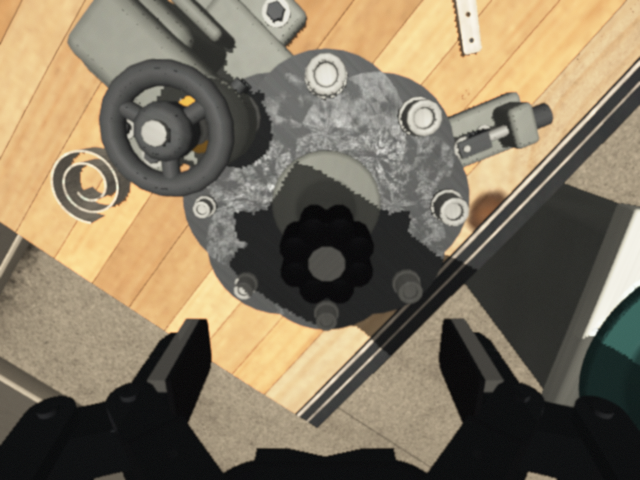

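The largest die now stands under the ram: (230,325) in the crop. The smallest is next to it counter-clockwise, as it should be. Next I go back to the wheel.

>>> carry_out --targets "1.76 -1.76 0 0;1.76 -1.76 0 0;1.76 -1.76 0 0;1.76 -1.76 0 0;0 0 0 0.115;0 0 0 0.115;0 0 0 0.115;0 0 0 0.115;0 0 0 0.115;0 0 0 0.115;0 0 0 0.115;0 0 0 0.115;0 0 0 0.115;0 0 0 0.115;0 0 0 0.115;0 0 0 0.115;0 0 0 0.115;0 0 0 0;0 0 0 0"

```text
time: 15.77
ee_pos: [532.2, -184.6, 230.4]
ee_rot: [0.369, -3.119, -0.001]
contact_force: [0.4, -0.3, -0.6]
finger_gap: 85.7
finger_force: 0.0
```

```bash
python3 -c "
from h import *
go([532.5,-184.8,166]);meas()"
```

```text
t 15.77 p [ 532.2 -184.6  230.4] ydir 103.5 q6 -0.71 F [ 0.4 -0.3 -0.6] M [ 0.02  0.03 -0.  ] gap 85.7 shift [-0.3 -0.3 64.4]
wheel 9517 ((532.8698120117188, -184.18116760253906), 29.988422393798828) [190.  194.5 200.6]
hub 404 ((532.5035400390625, -184.80401611328125), 4.993529319763184) [199.3 204.3 205.4]
knob 8407 ((452.00390625, -125.99747467041016), 26.741701126098633) [169.7 172.3 174.4]
```

>>> carry_out --targets "-0.03 -0.03 1.2 0;0 0 1.2 0;0 0 1.2 0;0 0 1.2 0;0 0 1 0;0 0 0.6 0;0 0 0 0;0 0 0 0"

```text
time: 16.48
ee_pos: [532.7, -184.9, 167.1]
ee_rot: [0.366, -3.12, -0.0]
contact_force: [-0.9, -0.5, -0.1]
finger_gap: 85.2
finger_force: 0.0
```

>>> carry_out --targets "0 0 0 0;0 0 0 0;0 0 0 0;0 0 0 0;0 0 0 0;0 0 0 0;0 0 0 0;0 0 0 0" --claw 0 --squeeze 35

```text
time: 17.15
ee_pos: [533.1, -185.3, 167.9]
ee_rot: [-0.364, 3.119, -0.002]
contact_force: [-1.2, -1.8, 6.2]
finger_gap: 58.2
finger_force: 36.1
```

>>> carry_out --targets "0 0 0.09 0.12;0 0 0.09 0.12;0 0 0.09 0.12;0 0 0.09 0.12;0 0 0.09 0.12;0 0 0.09 0.12;0 0 0.09 0.12;0 0 0.09 0.12;0 0 0.09 0.12;0 0 0.09 0.12;0 0 0.09 0.12;0 0 0.09 0.12;0 0 0 0;0 0 0 0"

```text
time: 18.32
ee_pos: [532.7, -186.1, 156.9]
ee_rot: [1.785, 2.583, -0.003]
contact_force: [-4.2, -6.8, 3.8]
finger_gap: 57.7
finger_force: 36.7
```

```bash
python3 -c "
from h import *
go([532.5,-184.8,166])"
```

```text
t 18.32 p [ 532.7 -186.1  156.9] ydir 20.7 q6 0.73 F [-4.2 -6.8  3.8] M [-1.29  0.77 -0.21] gap 57.7 shift [ 1.2  0.3 -9.1]
```

>>> carry_out --targets "0 0 0.04 0.05;0 0 0.04 0.05;0 0 0 0"

```text
time: 18.57
ee_pos: [532.6, -186.1, 156.2]
ee_rot: [1.915, 2.489, -0.003]
contact_force: [-3.7, -7.3, 4.1]
finger_gap: 57.6
finger_force: 36.7
```

```bash
python3 -c "
from h import *
go([532.5,-184.8,166])"
```

```text
t 18.57 p [ 532.6 -186.1  156.2] ydir 14.8 q6 0.83 F [-3.7 -7.3  4.1] M [-1.38  0.93 -0.24] gap 57.6 shift [ 1.3  0.3 -9.8]
```

>>> carry_out --targets "0 0 0.04 0.05;0 0 0.04 0.05;0 0 0 0"

```text
time: 18.82
ee_pos: [532.5, -186.1, 155.4]
ee_rot: [2.037, 2.39, -0.003]
contact_force: [-5.1, -7.0, 4.7]
finger_gap: 57.7
finger_force: 36.7
```

```bash
python3 -c "
from h import *
go([532.5,-184.8,166])"
```

```text
t 18.82 p [ 532.5 -186.1  155.4] ydir 9.1 q6 0.93 F [-5.1 -7.   4.7] M [-1.36  1.05 -0.21] gap 57.7 shift [  1.3   0.2 -10.7]
```

>>> carry_out --targets "0 0 0.04 0.05;0 0 0.04 0.05;0 0 0 0"

```text
time: 19.07
ee_pos: [532.5, -186.2, 154.7]
ee_rot: [2.153, 2.285, -0.003]
contact_force: [-5.8, -7.9, 6.4]
finger_gap: 57.8
finger_force: 36.8
```

```bash
python3 -c "
from h import *
go([532.5,-184.8,166])"
```

```text
t 19.07 p [ 532.5 -186.2  154.7] ydir 3.4 q6 1.03 F [-5.8 -7.9  6.4] M [-1.41  1.25 -0.06] gap 57.8 shift [  1.3   0.1 -11.3]
```

>>> carry_out --targets "0 0 0.04 0.05;0 0 0.04 0.05;0 0 0 0"

```text
time: 19.32
ee_pos: [532.4, -186.2, 154.1]
ee_rot: [2.264, 2.175, -0.004]
contact_force: [-7.4, -7.3, 9.7]
finger_gap: 57.9
finger_force: 37.0
```

```bash
python3 -c "
from h import *
go([532.5,-184.8,166])"
```

```text
t 19.32 p [ 532.4 -186.2  154.1] ydir -2.3 q6 1.13 F [-7.4 -7.3  9.7] M [-1.42  1.53  0.52] gap 57.9 shift [  1.4  -0.  -11.9]
```

>>> carry_out --targets "0 0 0 0.04;0 0 0 0.03;0 0 0 0;0 0 0 0"

```text
time: 19.65
ee_pos: [532.4, -186.2, 153.8]
ee_rot: [2.335, 2.099, -0.004]
contact_force: [-7.6, -9.1, 5.5]
finger_gap: 57.6
finger_force: 36.7
```

```bash
python3 -c "
from h import *
go([532.5,-184.8,166])"
```

```text
t 19.65 p [ 532.4 -186.2  153.8] ydir -6.1 q6 1.2 F [-7.6 -9.1  5.5] M [-1.58  1.34  1.07] gap 57.6 shift [  1.4  -0.  -12.2]
```

>>> carry_out --targets "0 0 0 0;0 0 0 0;0 0 0 0;0 0 0 0;0 0 0 0;0 0 0 0" --claw 1

```text
time: 20.15
ee_pos: [532.8, -184.8, 153.0]
ee_rot: [-2.337, -2.1, -0.0]
contact_force: [0.8, 0.1, -0.1]
finger_gap: 84.9
finger_force: 0.0
```

>>> carry_out --targets "0 0 -1 0;0 0 -1.5 0;0 0 -1.5 0;0 0 -1.5 0;0 0 -1.5 0;0 0 -0.7 0;0 0 0 0;0 0 0 0"

```text
time: 20.82
ee_pos: [532.8, -184.9, 229.6]
ee_rot: [-2.337, -2.1, -0.0]
contact_force: [-0.8, -0.4, -0.3]
finger_gap: 85.6
finger_force: 0.0
```

```bash
python3 -c "
from h import *
go([532.5,-184.8,240]);meas()
p,d=snap('side','s3')
cv2.imwrite('pics/s3c.png',cv2.resize(p[200:380,270:470,::-1],None,fx=4,fy=3.3))
"
```

```text
t 20.82 p [ 532.8 -184.9  229.6] ydir -6.1 q6 1.2 F [-0.8 -0.4 -0.3] M [0.07 0.01 0.02] gap 85.6 shift [  0.1  -0.3 -10.4]
wheel 8433 ((532.6739501953125, -183.7089385986328), 29.80780601501465) [176.4 180.5 186.6]
hub 270 ((532.5303344726562, -184.60018920898438), 4.88875150680542) [189.8 190.7 191.6]
knob 7931 ((452.21234130859375, -125.2783432006836), 26.7165470123291) [168.7 171.7 173.8]
```

View pics/s3c.png

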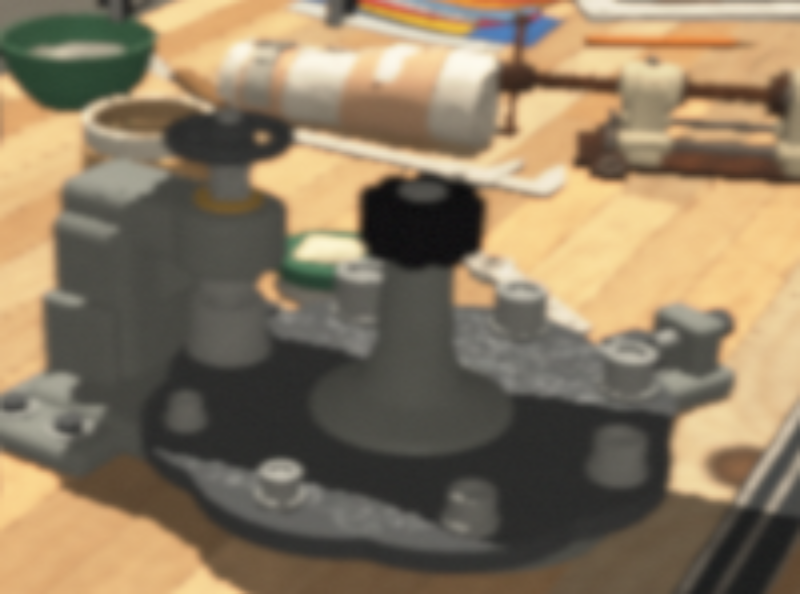

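The hub top is at about 191 mm, so the ram face is at 71 mm, on the cup floor. The picture shows the nose inside the largest die.

```bash
python3 -c "
from h import *
print(hand_in())"
```

```text
the job is handed in; nothing more can be done
None
```

The rivet press is on its largest die, which stands locked under the ram with the nose bottomed in its cup (ram face measured at about 71 mm). The job was handed in at about 21 s.

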